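# Turn the tip cup mouth-up on the bench mat

### The job

One of the two tip-collection cups, the green one, was left upside down to drain. Turn it the right way up and leave it standing mouth-up with its whole foot on the round blue mat, ready for used pipette tips; leave the yellow cup standing where it is.

Things in the scene. Friction and masses are not known exactly. Their poses are not given: they have to be found in the camera images.
- green_cup_center (a point): Centre (half-way up, on the axis) of the green cup. 56 mm tall: a cylinder 56 mm across for 32 mm from the foot's underside, then flaring to a rim 108 mm across; walls 3 mm. z axis from foot to mouth: down at the start, to be up. 240 g, mass centre 10 mm from the underside. Upside down, the cylinder is on top, 24 to 56 mm above the bench; grip across it, fingers tilted, near the foot.
- green_cup_foot (a point): Centre of the underside of the green cup's foot (on top at the start), a heavy steel disc that makes the cup right itself: turned 75 to 90 degrees from mouth-down, lowered till the rim is near the surface and let go, it rocks up onto its foot. It then stands about 42 mm from below where the foot was held, on the side away from where the mouth pointed. z axis as above.
- yellow_cup_center (a point): Centre (half-way up, on the axis) of the yellow cup, of the same shape and size, standing mouth-up (z axis up, rim at 56 mm) on the bench. Leave it alone.
- mat: Round blue rubber mat, 170 mm across and 3 mm thick, fixed to the bench. Origin at the centre of its underside, at bench height; z up.
Mind the look-alikes: they are no part of the job. Of the things that look like the mat, the larger one is meant.

How it is judged:
By the outcome, as a careful person would: the job done as asked, in the order asked, and still so for the second after the job is handed in, with the robot touching nothing.
It also fails if it takes over 40 s, if anything falls off the work surface, if the arm or the gripper's body presses on something with over 40 N, if the wrist force passes 120 N, or if a joint passes its speed limit or range.

### The arm

A 7-joint arm with a two-finger parallel gripper is mounted at the origin on a cart in front of the work surface, level with it; the furniture and walls round the work are solid. World frame = base frame: x ahead of the robot, y to its left, z up, the work surface at z = 0. Lengths are in m, angles in degrees, forces in N, time in s.
With the tool pointing down it reaches from about 0.4 to 0.875 m from the base axis. Payload 4.4 kg.
Tool frame: the origin (TCP) lies midway between the tips of the shut fingers; the grasp point (between the pads) lies 19 mm behind it; z points along the fingers, y is the direction in which the jaws open and shut (so a half turn about z gives the same grasp; the last joint's range is limited). The gripper opens to 85 mm and grips with 20 to 120 N. Pads are 22 mm wide; open, the fingers measure 114 mm over their backs; the gripper's body (76 mm by 85 mm) begins 54 mm behind the grasp point. The pads swing forward as they close: fully open they stand 13 mm farther back than shut.
Start: joints at [70.199, 36.005, 2.206, 86.941, -1.547, 57.084, -1.146], TCP at [0.18, -0.625, 0.201] pointing down, gripper open.
Joint ranges: [-175.42, 175.42], [-21.48, 121.26], [-71.46, 75.88], [10.55, 141.38], [-63.04, 243.04], [13.31, 113.54], [-168.57, 168.57]. Speed limits (degrees/s): [147.25, 147.25, 180, 180, 180, 180, 180].

### API

Orientations are given as [roll, pitch, yaw] about the fixed x, y, z axes, in that order (R = Rz(yaw) Ry(pitch) Rx(roll)).
In Python, from cell import env, viewer, hand_in gives the robot as it stands.
- The arm moves only by the tool step_arm, never from a script. Its arguments are lists of equal length, an entry for each row: "linear": the shift along the tool's x, y, z in units of 0.5 m (1.0 is 0.5 m), a list of three; "delta_rot": the turn, a rotation vector about the tool's x, y, z in units of pi/4 rad (1.0 is pi/4 rad), a list of three. In form: {"linear": [[dx, dy, dz], ...], "delta_rot": [[wx, wy, wz], ...]}. A call has 1 to 8 rows; each row is the pose to reach, as a shift and turn from the pose commanded when the call began, along the tool's axes at that moment; what a row does not reach only later rows make up. A row lasts 1/8 s, in which the tool goes at most 62.5 mm and 10.7 degrees, less where a joint would pass 70% of its speed; a pose out of reach is approached as far as the arm can. A call with a number of a shift or a turn outside -1 to 1 is refused whole. A call with a gripper value outside its range is refused whole. "fingers" is the opening, from -1 (shut) to 1 (fully open), set as the call begins (left out, the last holds). The fingers move at their own pace and stop on an object; "force" is the grip in N (left out, the last holds). Time passes only in rows, so rows that repeat a pose let the fingers close. It gives the time, the measured TCP pose, the force and the opening at its end, in the units of the state.
- env.get_state(): the state, without advancing time (a new reading comes with each control period).
- viewer.capture(name): name is "scene" or "top" or "wrist"; returns a dict with "pixels" (420x560x3 uint8, red, green, blue), "mtx" (3x3 intrinsics, pixels), "dist" ([k1, k2, p1, p2, k3] as OpenCV has them; the pictures are not rectified), "R" (3x3) and "t" (3): a world point X has camera coordinates R X + t. Camera axes: x right, y down, z forward; pixel columns grow to the right and rows downward; lengths in m; the calibration is good to about 2 mm. A picture is of the moment at which its call begins. There is no depth.
- hand_in(): hands the job in, once; it reports no verdict.
The state is a dict: "clock": time; "qpos": joint angles; "qd": joint speeds; "tau": joint torques, N m; "position": TCP position; "ee_rot": TCP orientation; "ft_force": force on the tool from outside, world axes, zero at the start; "torque": the same for the moment, N m; "width": finger opening in m.
Only numpy, scipy, OpenCV 4.12 (cv2) and the standard library are available. Lean on these libraries where they do the work, as an engineer would, in place of code of your own. Each camera call takes 0.05 s, during which the arm holds its last target.

## Working session

There is one attempt and no reset: what is moved stays moved. The work goes in short steps, Python scripts to look and compute and a tool call to move; the robot and the scene stay as the last step left them, time stands still between calls to the robot, and variables do not carry over. Pictures are saved under pics/ and viewed, and the job is handed in when it is done.

Besides the shell and the picture viewer there is one more tool, called as name(argument=value, ...) on one line, values as JSON. step_arm: Moves the arm, as the interface text tells. Shifts and turns lie within -1 to 1; 1 stands for 0.5 m of shift or pi/4 rad of turn. Its arguments: {"type":"object","properties":{"linear":{"type":"array"},"delta_rot":{"type":"array"},"fingers":{"type":"number"},"force":{"type":"number"}},"required":["linear","delta_rot"]}

```bash
mkdir -p pics; ls; python3 - <<'E'
from cell import env, viewer
import cv2,numpy as np,pickle
print(env.get_state())
d={}
for n in ("scene","top"):
    c=viewer.capture(n); d[n]=c
    cv2.imwrite(f"pics/{n}0.png",c["pixels"][:,:,::-1])
    print(n,-c["R"].T@c["t"],c["mtx"].tolist(),c["dist"])
pickle.dump(d,open("cap0.pkl","wb"))
E
```

```text
pics
{'clock': 0.0, 'qpos': array([70.19834485, 36.05930525,  2.20443544, 86.9962903 , -1.54776799,
       57.0832438 , -1.14749608]), 'qd': array([-0.0647574 , -0.05924702,  0.03743196,  0.07838363,  0.02129408,
        0.0517136 , -0.11944685]), 'tau': array([ 8.19402194e-04, -5.63412631e+01,  1.22652624e+00, -1.93446243e+01,
        1.09663967e-02,  1.05085579e-02,  1.92891143e-06]), 'position': array([ 0.17933218, -0.62406089,  0.19978371]), 'ee_rot': array([-1.79890910e+02,  1.91576259e-03,  1.60280680e+01]), 'ft_force': array([ 1.24136187, -0.82243401,  0.48670268]), 'torque': array([ 0.03256348,  0.00263773, -0.04032078]), 'width': 0.08591424514092531}
scene [0.16160832 0.29828808 0.61380992] [[498.0255535087611, 0.0, 270.21431689656305], [0.0, 498.0255535087611, 212.9069040964773], [0.0, 0.0, 1.0]] [-0.10025192  0.          0.          0.          0.        ]
top [ 0.41576055 -0.38379229  0.90293636] [[414.8167765578494, 0.0, 280.35820060398333], [0.0, 414.8167765578494, 206.8364183038105], [0.0, 0.0, 1.0]] [-0.10049849  0.          0.          0.          0.        ]
```

View pics/scene0.png

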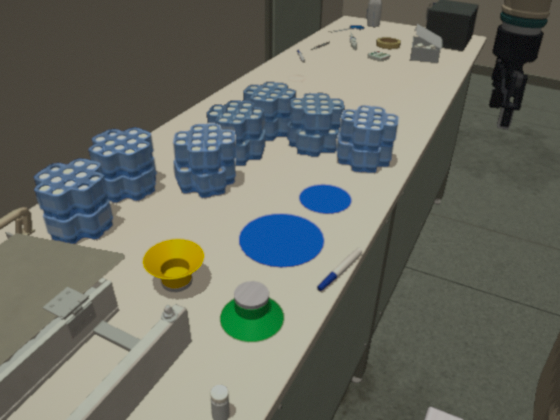

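View pics/top0.png

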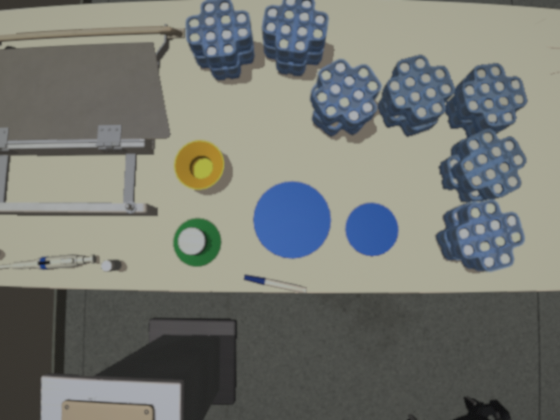

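The scene view shows the green cup mouth-down with its grey foot up at (252,300), the yellow cup at (175,268), and two blue discs: large (282,240) and small (325,199). In the top view they are the green cup (197,241), yellow cup (200,165), large disc (291,219) and small disc (372,229). The larger disc fits the mat, and I'll check that by its diameter.

```bash
cat > h.py <<'E'
import cv2,numpy as np,pickle
from scipy.spatial.transform import Rotation as Ro
def ray(c,pts,z):
    p=cv2.undistortPoints(np.array(pts,float).reshape(-1,1,2),c["mtx"],c["dist"]).reshape(-1,2)
    d=np.c_[p,np.ones(len(p))]@c["R"]; o=-c["R"].T@c["t"]
    return o+d*((z-o[2])/d[:,2])[:,None]
def circ(P):
    A=np.c_[2*P[:,:2],np.ones(len(P))]; s=np.linalg.lstsq(A,(P[:,:2]**2).sum(1),rcond=None)[0]
    return s[:2],2*np.sqrt(s[2]+s[:2]@s[:2])
def blobs(c,lo,hi,amin=150):
    h=cv2.cvtColor(c["pixels"],cv2.COLOR_RGB2HSV); m=cv2.inRange(h,lo,hi)
    cs,_=cv2.findContours(m,cv2.RETR_EXTERNAL,cv2.CHAIN_APPROX_NONE)
    return [k[:,0,:] for k in cs if cv2.contourArea(k)>amin]
E
python3 - <<'E'
from h import *
d=pickle.load(open("cap0.pkl","rb"))
for n in d:
    c=d[n]
    for nm,lo,hi,z in (("blue",(105,190,80),(125,255,255),.003),("green",(50,150,20),(80,255,255),0),("yellow",(18,150,60),(32,255,255),.056)):
        for k in blobs(c,lo,hi):
            hull=cv2.convexHull(k)[:,0]
            P=ray(c,hull,z); print(n,nm,k.mean(0).round(),cv2.contourArea(k),circ(P))
    # grey foot: bright low-sat region near green cup
    h=cv2.cvtColor(c["pixels"],cv2.COLOR_RGB2HSV)
    u,v=(192,240) if n=="top" else (252,295)
    print(h[v,u], h[v+(-2),u+12])
    m=cv2.inRange(h,(0,0,60),(180,90,255)); 
    lab=cv2.connectedComponents(m)[1]; mm=(lab==lab[v,u]).astype(np.uint8)
    k=max(cv2.findContours(mm,0,1)[0],key=cv2.contourArea)[:,0]
    print("foot",k.mean(0),mm.sum(),circ(ray(c,cv2.convexHull(k)[:,0],.056)))
im=d["top"]["pixels"][130:290,140:420,::-1]
cv2.imwrite("pics/crop0.png",cv2.resize(im,None,fx=2.8,fy=2.8,interpolation=2))
print(d["top"]["R"].round(2))
E
```

```text
scene blue [281. 240.] 3221.0 (array([ 0.5021549 , -0.39272241]), np.float64(0.16164085826611432))
scene blue [325. 199.] 987.0 (array([ 0.48169859, -0.56606375]), np.float64(0.10733192883369626))
scene green [251. 320.] 1782.0 (array([ 0.4527579 , -0.18829575]), np.float64(0.10170554642872143))
scene yellow [174. 261.] 2095.0 (array([ 0.60502382, -0.19049779]), np.float64(0.11563503591228022))
[ 15  13 159] [ 17  11 159]
foot [332.94068071 194.75948136] 202319 (array([ 1.03964378, -1.55879429]), np.float64(3.5123449332835683))
top green [199. 243.] 554.0 (array([ 0.45238756, -0.18836054]), np.float64(0.09492187298309472))
top yellow [199. 165.] 1704.0 (array([ 0.61266626, -0.19917297]), np.float64(0.10111297800516504))
[ 90   4 175] [ 75   9 120]
foot [191.40243902 240.85365854] 672 (array([ 0.45256552, -0.18917933]), np.float64(0.06008405368417316))
[[ 0.01 -1.   -0.01]
 [-0.99 -0.01 -0.13]
 [ 0.13  0.01 -0.99]]
```

View pics/crop0.png

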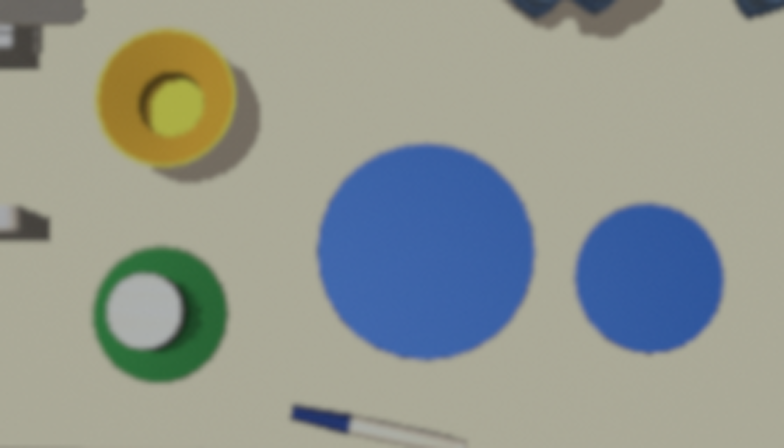

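The crop confirms it: the green cup is grey-foot-up, and the large blue disc is the mat (~170 mm against ~110 mm for the small one). Next I'll tighten the mat fix and plan the first waypoint.

```bash
cat >> h.py <<'E'
def Rt(th,psi):
    """tool leaning th deg with its body towards azimuth psi; jaws horizontal"""
    a,p=np.radians(th),np.radians(psi)
    z=np.array([-np.sin(a)*np.cos(p),-np.sin(a)*np.sin(p),-np.cos(a)]); y=np.array([-np.sin(p),np.cos(p),0])
    return np.c_[np.cross(y,z),y,z]
def plan(pos,R):
    from cell import env
    s=env.get_state(); R0=Ro.from_euler("xyz",s["ee_rot"],degrees=True).as_matrix()
    l=R0.T@(np.array(pos)-s["position"]); w=Ro.from_matrix(R0.T@R).as_rotvec()
    print("lin",(l/.5).round(3),"rot",(w/(np.pi/4)).round(3),"mm",np.linalg.norm(l)*1e3,"deg",np.degrees(np.linalg.norm(w)))
def st():
    from cell import env
    s=env.get_state(); print("t",s["clock"],"q",s["qpos"].round(1),"p",s["position"].round(4),"rpy",s["ee_rot"].round(1),"F",s["ft_force"].round(1),"w",round(s["width"],4))
E
python3 - <<'E'
from h import *
d=pickle.load(open("cap0.pkl","rb"))
for n in d:
    for k in blobs(d[n],(100,140,50),(130,255,255),700):
        P=ray(d[n],cv2.convexHull(k)[:,0],.003); print(n,k.mean(0).round(),circ(P))
# waypoint: above the bench, half turned
plan((.45,-.35,.25),Rt(10,-95))
plan((.45,-.35,.25),Rt(0,-50))
E
```

```text
scene [281. 240.] (array([ 0.50252536, -0.39329408]), np.float64(0.1644060972575579))
scene [325. 199.] (array([ 0.48180807, -0.56620331]), np.float64(0.11018042879849158))
top [372. 229.] (array([ 0.48328199, -0.56970023]), np.float64(0.11037573211030037))
top [292. 220.] (array([ 0.50353999, -0.39556574]), np.float64(0.16269938185026442))
lin [ 0.672 -0.378 -0.1  ] rot [ 0.132  0.193 -1.529] mm 388.4404597715717 deg 69.59366660889128
lin [ 0.672 -0.378 -0.1  ] rot [-1.000e-03 -2.000e-03 -2.533e+00] mm 388.4404597715717 deg 113.96985709734616
```

step_arm(linear=[[0.336, -0.19, -0.1], [0.336, -0.19, -0.1], [0.336, -0.19, -0.1], [0.336, -0.19, -0.1], [0.336, -0.19, -0.1]], delta_rot=[[0, 0, -0.95], [0, 0, -0.95], [0, 0, -0.95], [0, 0, -0.95], [0, 0, -0.95]], fingers=1)

```text
clock: 0.72
position: [0.3157, -0.4862, 0.2508]
ee_rot: [180.0, -0.0, 58.8]
ft_force: [-1.0, -0.7, -1.2]
width: 0.085
```

```bash
python3 - <<'E'
from h import *
st(); plan((.47,-.33,.25),Rt(10,-90)); plan((.5,-.30,.22),Rt(25,-50))
E
```

```text
t 0.725 q [ 60.8  27.4 -10.   94.7   5.3  58.4  18. ] p [ 0.3157 -0.4862  0.2508] rpy [180.   -0.   58.8] F [-1.  -0.7 -1.2] w 0.085
lin [0.427 0.102 0.002] rot [ 0.061  0.216 -0.691] mm 219.53964718097205 deg 32.70128298376137
lin [0.509 0.123 0.062] rot [ 0.345  0.482 -1.555] mm 263.772656538635 deg 74.88942734146825
```

step_arm(linear=[[0.43, 0.1, 0.0], [0.43, 0.1, 0.0], [0.43, 0.1, 0.0], [0.43, 0.1, 0.0], [0.43, 0.1, 0.0]], delta_rot=[[0, 0, -0.9], [0, 0, -0.9], [0, 0, -0.9], [0, 0, -0.9], [0, 0, -0.9]])

```text
clock: 1.35
position: [0.4702, -0.3275, 0.25]
ee_rot: [180.0, -0.1, 99.3]
ft_force: [-0.7, -0.1, 0.0]
width: 0.0852
```

```bash
python3 - <<'E'
from h import *
st(); plan((.5,-.30,.22),Rt(30,-50))
E
```

```text
t 1.35 q [ 46.5  27.9 -22.   95.5  11.7  59.   30.1] p [ 0.4702 -0.3275  0.25  ] rpy [ 1.80e+02 -1.00e-01  9.93e+01] F [-0.7 -0.1  0. ] w 0.0852
lin [0.045 0.068 0.06 ] rot [ 0.18   0.649 -0.666] mm 50.45633295388051 deg 42.61699430705929
```

step_arm(linear=[[0.045, 0.068, 0.06], [0.045, 0.068, 0.06], [0.045, 0.068, 0.06], [0.045, 0.068, 0.06], [0.045, 0.068, 0.06]], delta_rot=[[0.18, 0.65, -0.67], [0.18, 0.65, -0.67], [0.18, 0.65, -0.67], [0.18, 0.65, -0.67], [0.18, 0.65, -0.67]])

```text
clock: 1.98
position: [0.4973, -0.3042, 0.2158]
ee_rot: [-179.7, -30.3, 129.5]
ft_force: [0.4, 0.2, 0.2]
width: 0.0854
```

```bash
python3 - <<'E'
from h import *
st()
# pre-grasp: 110 mm back along tool z from grasp with th=62
R=Rt(62,-50); g=np.array([.4526,-.1888,.045]); 
plan(g+R[:,2]*(.019-.12),R)
E
```

```text
t 1.975 q [ 47.3  51.3 -30.4  65.5   9.4  95.5  59.5] p [ 0.4973 -0.3042  0.2158] rpy [-179.7  -30.3  129.5] F [0.4 0.2 0.2] w 0.0854
lin [-0.076  0.081  0.241] rot [ 0.     0.704 -0.009] mm 132.6688110910668 deg 31.69040710094702
```

step_arm(linear=[[-0.076, 0.08, 0.24], [-0.076, 0.08, 0.24], [-0.076, 0.08, 0.24], [-0.076, 0.08, 0.24], [-0.076, 0.08, 0.24]], delta_rot=[[0, 0.7, 0], [0, 0.7, 0], [0, 0.7, 0], [0, 0.7, 0], [0, 0.7, 0]])

```text
clock: 2.6
position: [0.5264, -0.2527, 0.1099]
ee_rot: [174.0, -55.2, 132.1]
ft_force: [1.7, 2.0, 0.2]
width: 0.0856
```

```bash
python3 - <<'E'
from h import *
from cell import viewer
st()
R=Rt(62,-50); g=np.array([.4526,-.1888,.045]); 
plan(g+R[:,2]*(.019-.12),R)
for n in ("scene","wrist","top"):
    c=viewer.capture(n); cv2.imwrite(f"pics/{n}1.png",c["pixels"][:,:,::-1])
E
```

```text
t 2.6 q [ 38.9  72.8 -15.6  45.5  -8.8 113.   66.4] p [ 0.5264 -0.2527  0.1099] rpy [174.  -55.2 132.1] F [1.7 2.  0.2] w 0.0856
lin [-0.02  -0.034  0.029] rot [0.093 0.15  0.032] mm 24.454281550611118 deg 8.070927249116144
```

View pics/scene1.png

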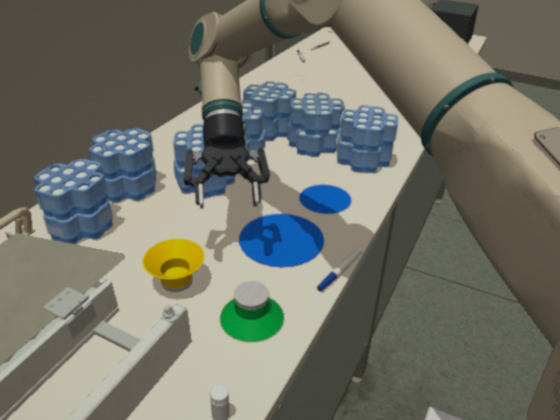

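View pics/wrist1.png

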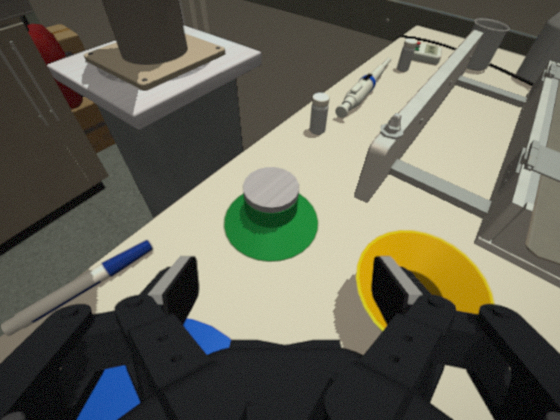

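The gripper hangs over the mat pointing at the green cup. In the wrist view the foot is at (271,190) and the yellow cup is to the right at (425,280). Joint 6 is at its limit this far out, so I'll use less lean and come in closer.

```bash
python3 - <<'E'
from h import *
R=Rt(50,-55); g=np.array([.4526,-.1888,.050]); 
p=g+R[:,2]*(.019-.065);print(p); plan(p,R)
E
```

```text
[ 0.47281171 -0.21766532  0.07956823]
lin [ 0.03  -0.02   0.139] rot [-0.011 -0.103  0.047] mm 71.74433673268761 deg 5.116254532258904
```

step_arm(linear=[[0.03, -0.02, 0.11], [0.03, -0.02, 0.11], [0.03, -0.02, 0.11]], delta_rot=[[0, -0.1, 0.05], [0, -0.1, 0.05], [0, -0.1, 0.05]])

```text
clock: 3.12
position: [0.4803, -0.2248, 0.0893]
ee_rot: [-179.9, -50.3, 125.5]
ft_force: [0.9, -0.7, 0.6]
width: 0.0854
```

```bash
python3 - <<'E'
from h import *
st()
R=Rt(55,-55); g=np.array([.4526,-.1888,.047]); 
p=g+R[:,2]*(.019-.055);print(p); plan(p,R)
E
```

```text
t 3.125 q [ 39.2  64.9 -13.4  65.1  -7.8  97.   66.1] p [ 0.4803 -0.2248  0.0893] rpy [-179.9  -50.3  125.5] F [ 0.9 -0.7  0.6] w 0.0854
[ 0.46951447 -0.21295636  0.06764875]
lin [-0.013 -0.004  0.052] rot [-0.01   0.105  0.006] mm 26.96085441434736 deg 4.757636851247004
```

```bash
python3 - <<'E'
from h import *
R=Rt(60,-55); g=np.array([.4526,-.1888,.046]); 
for b in (.045,.0,-.004):
    plan(g+R[:,2]*(.019-b),R)
E
```

```text
lin [-0.017 -0.004  0.074] rot [-0.01   0.216  0.006] mm 38.03919372189266 deg 9.742764716437792
lin [-0.002 -0.003  0.163] rot [-0.01   0.216  0.006] mm 81.35228448636452 deg 9.742764716437792
lin [-0.001 -0.003  0.171] rot [-0.01   0.216  0.006] mm 85.28691371942672 deg 9.742764716437792
```

step_arm(linear=[[-0.017, -0.004, 0.074], [-0.017, -0.004, 0.074], [-0.017, -0.004, 0.074]], delta_rot=[[-0.01, 0.216, 0.006], [-0.01, 0.216, 0.006], [-0.01, 0.216, 0.006]])

```text
clock: 3.5
position: [0.4675, -0.208, 0.0589]
ee_rot: [179.7, -59.8, 125.3]
ft_force: [0.1, 0.5, 1.3]
width: 0.0853
```

```bash
python3 - <<'E'
from h import *
from cell import viewer
st()
R=Rt(60,-55); g=np.array([.4526,-.1888,.046]); 
plan(g+R[:,2]*(.019+.003),R)
for n in ("scene","wrist"):
    c=viewer.capture(n); cv2.imwrite(f"pics/{n}2.png",c["pixels"][:,:,::-1])
    if n=="wrist": print(cv2.projectPoints(np.array([g+[0,0,.01]]),cv2.Rodrigues(c["R"])[0],c["t"],c["mtx"],c["dist"])[0])
E
```

```text
t 3.5 q [ 39.8  72.3 -14.   60.8  -9.8 102.8  66.4] p [ 0.4675 -0.208   0.0589] rpy [179.7 -59.8 125.3] F [0.1 0.5 1.3] w 0.0853
lin [ 0.002 -0.003  0.099] rot [0.002 0.004 0.003] mm 49.50771461572431 deg 0.2290400947124044
[[[281.02566207 217.88365629]]]
```

View pics/scene2.png

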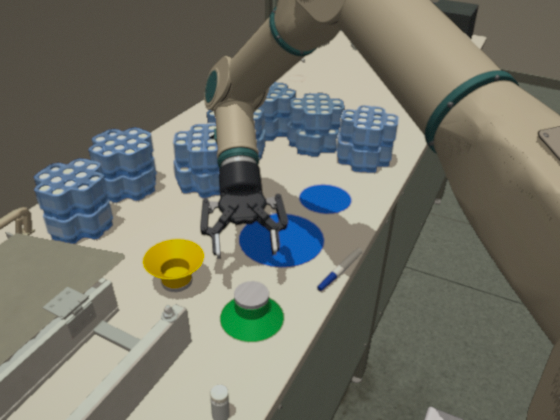

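View pics/wrist2.png

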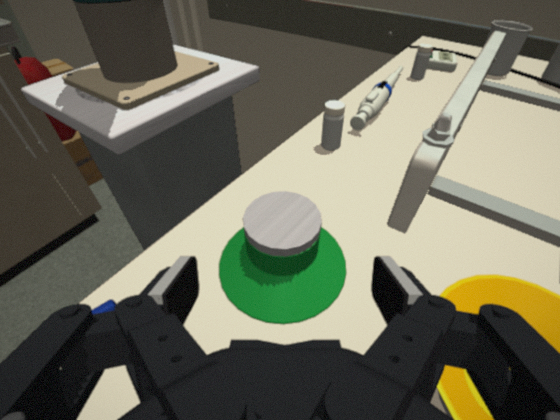

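The foot appears at (282,220), against a predicted (281,218), so the estimate is good. Sliding in along the tool axis now.

step_arm(linear=[[0.001, -0.002, 0.05], [0.002, -0.003, 0.099], [0.002, -0.003, 0.099], [0.002, -0.003, 0.099]], delta_rot=[[0, 0, 0], [0, 0, 0], [0, 0, 0], [0, 0, 0]])

```text
clock: 4.1
position: [0.4421, -0.1741, 0.0361]
ee_rot: [179.6, -59.7, 125.3]
ft_force: [0.7, -0.1, 0.1]
width: 0.0854
```

```bash
python3 - <<'E'
from h import *
from cell import viewer
st()
R=Rt(60,-55); g=np.array([.4526,-.1888,.046]); 
plan(g+R[:,2]*(.019+.003),R)
for n in ("scene","wrist"):
    c=viewer.capture(n); im=c["pixels"][:,:,::-1]
    if n=="scene": im=cv2.resize(im[200:380,130:370],None,fx=3,fy=3,interpolation=2)
    cv2.imwrite(f"pics/{n}3.png",im)
E
```

```text
t 4.1 q [ 39.7  71.1 -14.3  69.7  -9.9  95.   67.3] p [ 0.4421 -0.1741  0.0361] rpy [179.6 -59.7 125.3] F [ 0.7 -0.1  0.1] w 0.0854
lin [-0.001  0.     0.003] rot [0.001 0.007 0.004] mm 1.5112571317604364 deg 0.3682293718544581
```

View pics/scene3.png

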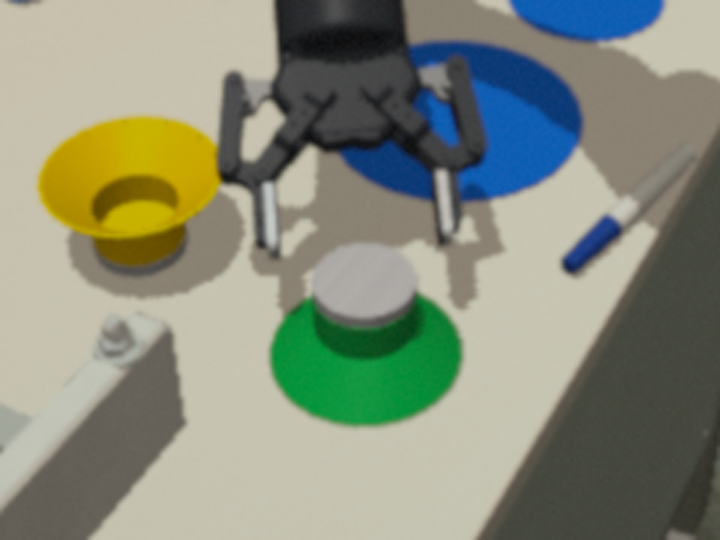

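View pics/wrist3.png

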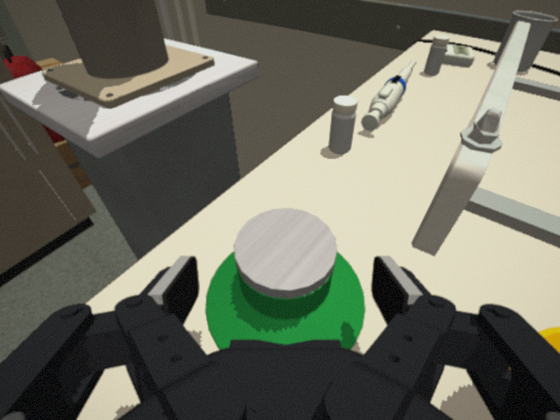

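```bash
python3 - <<'E'
from h import *
from cell import viewer,env
s=env.get_state(); R0=Ro.from_euler("xyz",s["ee_rot"],degrees=True).as_matrix()
P=[s["position"]+R0@np.array(v) for v in ([0,0,0],[0,.0425,-.013],[0,-.0425,-.013],[0,.0425,-.032],[0,-.0425,-.032],[0,.0425,-.05])]+[[.4526,-.1888,.056]]
for n in ("scene","wrist"):
    c=viewer.capture(n)
    print(cv2.projectPoints(np.array(P),cv2.Rodrigues(c["R"])[0],c["t"],c["mtx"],c["dist"])[0][:,0].round(), (-c["R"].T@c["t"]).round(3))
E
```

```text
[[253. 310.]
 [225. 304.]
 [278. 300.]
 [224. 293.]
 [277. 288.]
 [223. 282.]
 [251. 292.]] [0.162 0.298 0.614]
[[284. 242.]
 [356. 250.]
 [212. 250.]
 [364. 264.]
 [203. 264.]
 [374. 281.]
 [285. 245.]] [ 0.508 -0.268  0.18 ]
```

```bash
python3 - <<'E'
from h import *
from cell import viewer,env
s=env.get_state(); R0=Ro.from_euler("xyz",s["ee_rot"],degrees=True).as_matrix()
c=viewer.capture("top"); pickle.dump(c,open("top3.pkl","wb"))
im=c["pixels"][:,:,::-1].copy()
x0,y0=150,160
im=cv2.resize(im[y0:y0+110,x0:x0+150],None,fx=5,fy=5,interpolation=2)
for v in ([0,0,0],[0,.0425,-.013],[0,-.0425,-.013],[0,.0425,-.05],[0,-.0425,-.05],[0,0,-.073]):
    p=cv2.projectPoints((s["position"]+R0@np.array(v))[None],cv2.Rodrigues(c["R"])[0],c["t"],c["mtx"],c["dist"])[0][0,0]
    q=((p-[x0,y0]+.5)*5).astype(int); cv2.circle(im,tuple(map(int,q)),3,(0,0,255),-1); print(v,p)
cv2.imwrite("pics/top3.png",im)
E
```

```text
[0, 0, 0] [186.07354655 246.61295426]
[0, 0.0425, -0.013] [178.86605386 226.75889187]
[0, -0.0425, -0.013] [200.86906719 260.37228969]
[0, 0.0425, -0.05] [189.44211482 217.27877526]
[0, -0.0425, -0.05] [212.03007364 251.48789576]
[0, 0, -0.073] [207.64511475 228.37558222]
```

View pics/top3.png

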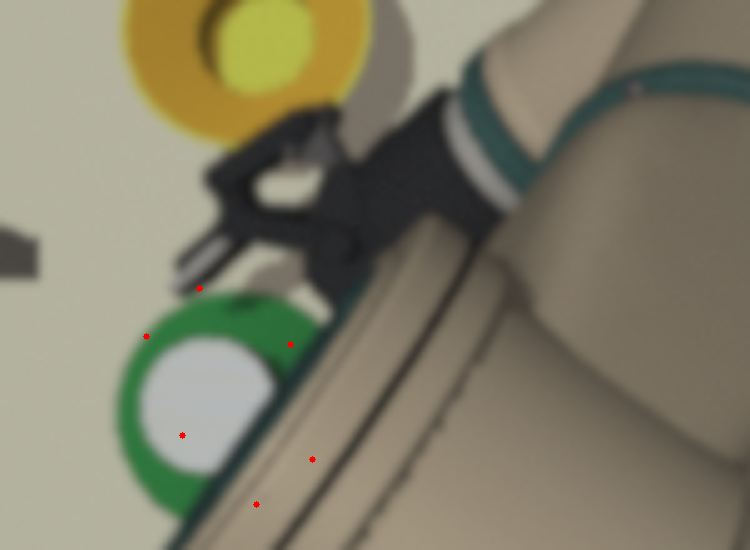

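```bash
python3 - <<'E'
from h import *
from cell import viewer,env
s=env.get_state(); R0=Ro.from_euler("xyz",s["ee_rot"],degrees=True).as_matrix()
cs=viewer.capture("scene"); ct=viewer.capture("top")
def L(c,p):
    a=ray(c,[p],0)[0]; b=ray(c,[p],.2)[0]; d=(b-a)/np.linalg.norm(b-a); return a,d
def tri(ls):
    A=sum(np.eye(3)-np.outer(d,d) for a,d in ls); b=sum((np.eye(3)-np.outer(d,d))@a for a,d in ls); x=np.linalg.solve(A,b)
    return x,[np.linalg.norm((np.eye(3)-np.outer(d,d))@(x-a)) for a,d in ls]
x,e=tri([L(cs,(220.5,284)),L(ct,(186,216))]); print(x,e,R0.T@(x-s["position"]))
im=cs["pixels"][:,:,::-1][230:310,190:300]; cv2.imwrite("pics/s3z.png",cv2.resize(im,None,fx=7,fy=7,interpolation=2))
E
```

```text
[ 0.50254303 -0.1775821   0.06061466] [np.float64(0.00035863271655106), np.float64(0.00035863271655103867)] [ 0.00337862  0.04821223 -0.04733382]
```

View pics/s3z.png

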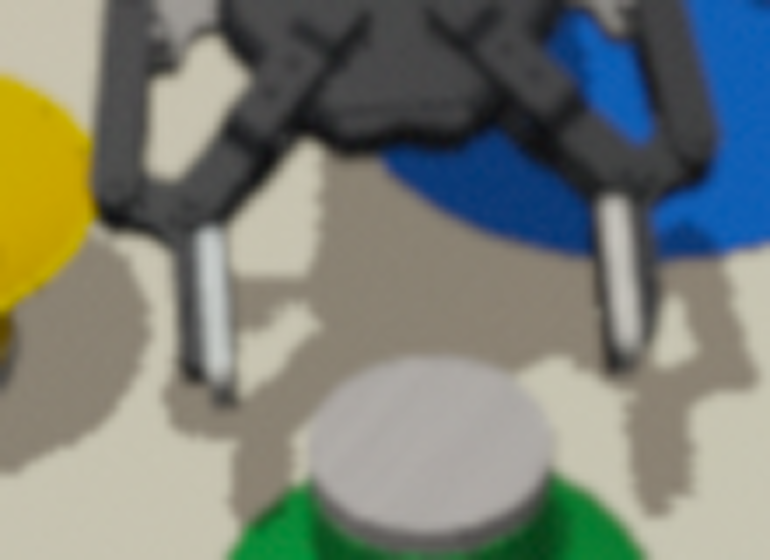

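```bash
python3 - <<'E'
from h import *
from cell import viewer,env
s=env.get_state(); R0=Ro.from_euler("xyz",s["ee_rot"],degrees=True).as_matrix()
c=viewer.capture("wrist"); st()
print("cam in tool",R0.T@(-c["R"].T@c["t"]-s["position"]),(c["R"]@R0).round(2),c["mtx"][0,0])
h=cv2.cvtColor(c["pixels"],cv2.COLOR_RGB2HSV); m=cv2.inRange(h,(0,0,100),(180,60,255))
lab=cv2.connectedComponents(m)[1]; mm=(lab==lab[240,285]).astype(np.uint8); print(mm.sum())
k=cv2.convexHull(max(cv2.findContours(mm,0,1)[0],key=cv2.contourArea))[:,0]; print(k.min(0),k.max(0)); print("foot",circ(ray(c,k,.056)))
# vial/other checks: mat
for n in ("scene",):
    pass
im=c["pixels"][:,:,::-1][200:420,130:430].copy()
for v in ([0,.048,-.047],[0,-.048,-.047],[0,.048,-.013],[0,-.048,-.013]):
    p=cv2.projectPoints((s["position"]+R0@np.array(v))[None],cv2.Rodrigues(c["R"])[0],c["t"],c["mtx"],c["dist"])[0][0,0]; print(v,p)
E
```

```text
t 4.5 q [ 39.7  71.4 -14.3  69.8  -9.9  95.   67.3] p [ 0.4401 -0.1726  0.0336] rpy [179.9 -60.1 125.2] F [ 0.3  0.1 -0.5] w 0.0855
cam in tool [ 0.06772476  0.00067049 -0.17310052] [[ 0.    1.   -0.  ]
 [-0.96  0.   -0.26]
 [-0.26  0.    0.96]] 292.063998013113
75121
[63 21] [559 354]
foot (array([0.36957602, 0.13269832]), np.float64(0.7480932865451626))
[0, 0.048, -0.047] [382.93019979 277.72868119]
[0, -0.048, -0.047] [183.38974576 277.57606664]
[0, 0.048, -0.013] [364.48106122 250.0593437 ]
[0, -0.048, -0.013] [202.40449682 249.93511058]
```

Three views agree: the open fingertips sit about 47 mm behind the reported TCP along the tool, not the stated ~13 mm. The scene tips are at (220,284) and (279,282), and the top-view tip is at (186,216). The pads therefore haven't reached the cup yet. I'll go by the images and advance in small steps.

step_arm(linear=[[0, 0, 0.02], [0, 0, 0.04], [0, 0, 0.04]], delta_rot=[[0, 0, 0], [0, 0, 0], [0, 0, 0]])

```text
clock: 4.88
position: [0.4291, -0.1572, 0.0235]
ee_rot: [179.9, -60.2, 125.2]
ft_force: [-0.1, -0.1, 0.4]
width: 0.0851
```

```bash
cat >> h.py <<'E'
def look(tag,box=(190,230,110,80),f=7,n="scene"):
    from cell import viewer
    c=viewer.capture(n); x,y,w,h=box
    cv2.imwrite(f"pics/{tag}.png",cv2.resize(c["pixels"][y:y+h,x:x+w,::-1],None,fx=f,fy=f,interpolation=2)); return c
E
python3 - <<'E'
from h import *
st(); look("s4",(180,240,120,100),6); look("w4",(0,0,560,420),1,"wrist"); st()
E
```

```text
t 4.875 q [ 39.5  71.2 -14.4  73.2 -10.   91.9  67.5] p [ 0.4291 -0.1572  0.0235] rpy [179.9 -60.2 125.2] F [-0.1 -0.1  0.4] w 0.0851
t 4.975 q [ 39.5  71.2 -14.4  73.  -10.   92.   67.5] p [ 0.4299 -0.1582  0.0237] rpy [179.9 -60.1 125.2] F [-0.1 -0.7 -0.2] w 0.0857
```

View pics/s4.png

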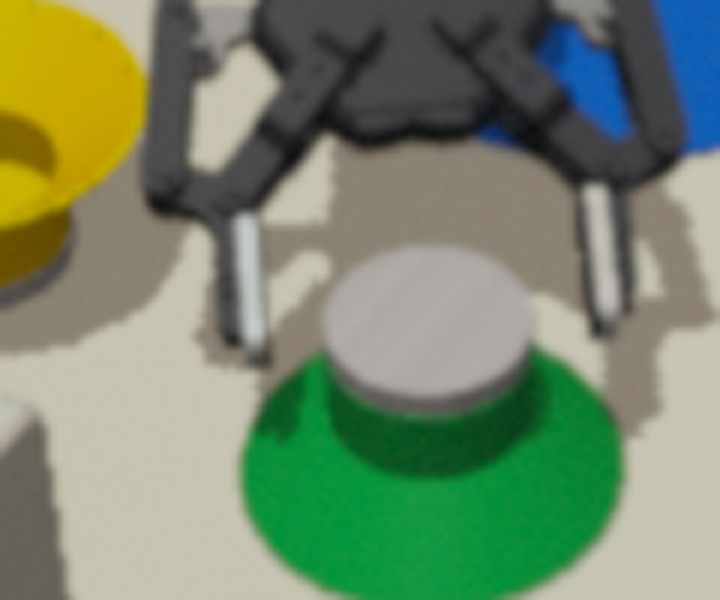

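View pics/w4.png

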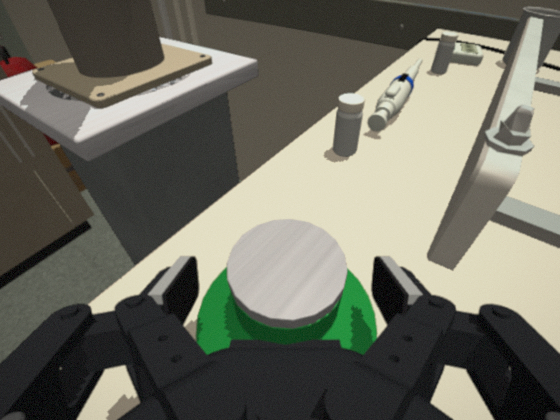

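The tips are now level with the cup's axis, clear on both sides. I'll advance another ~21 mm so the pads straddle the axis.

step_arm(linear=[[0, 0, 0.02], [0, 0, 0.042], [0, 0, 0.042]], delta_rot=[[0, 0, 0], [0, 0, 0], [0, 0, 0]])

```text
clock: 5.35
position: [0.4187, -0.1423, 0.0131]
ee_rot: [179.9, -60.2, 125.2]
ft_force: [-0.2, -0.5, -0.2]
width: 0.0853
```

```bash
python3 - <<'E'
from h import *
st(); c=look("s5",(180,240,120,100),6); look("w5",(0,0,560,420),1,"wrist"); st()
from cell import env
s=env.get_state(); R0=Ro.from_euler("xyz",s["ee_rot"],degrees=True).as_matrix()
print((R0.T@(np.array([.4526,-.1888,.046])-s["position"])).round(4))
E
```

```text
t 5.35 q [ 39.3  71.1 -14.6  76.3 -10.1  88.8  67.8] p [ 0.4187 -0.1423  0.0131] rpy [179.9 -60.2 125.2] F [-0.2 -0.5 -0.2] w 0.0853
t 5.45 q [ 39.3  71.1 -14.6  76.2 -10.1  88.9  67.8] p [ 0.4195 -0.1433  0.0132] rpy [179.9 -60.1 125.2] F [ 0.1 -0.5 -0.1] w 0.0853
[ 0.0003  0.001  -0.0651]
```

View pics/s5.png

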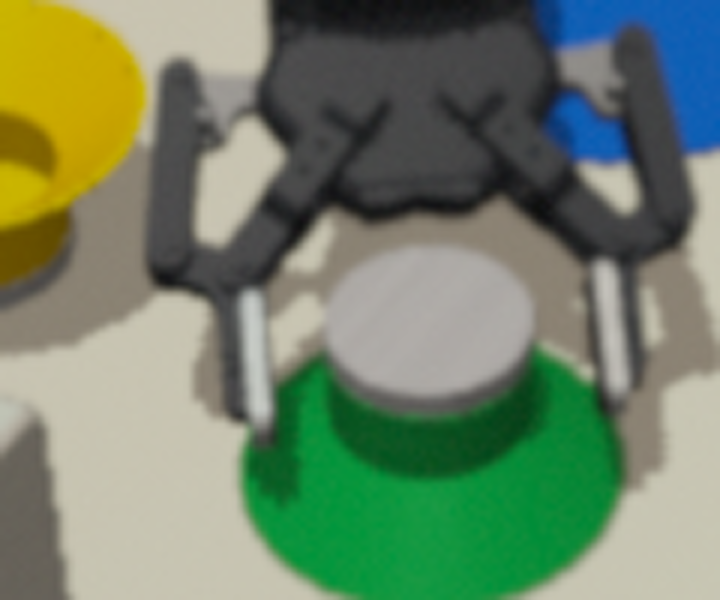

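View pics/w5.png

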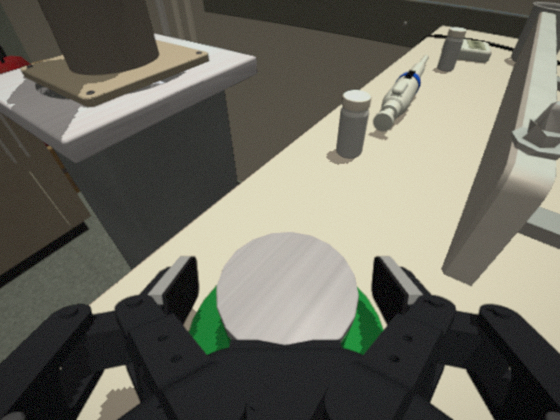

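The pads straddle the cylinder centrally (left at (225,300), right at (282,297)). Closing now.

step_arm(linear=[[0, 0, 0], [0, 0, 0], [0, 0, 0], [0, 0, 0], [0, 0, 0], [0, 0, 0]], delta_rot=[[0, 0, 0], [0, 0, 0], [0, 0, 0], [0, 0, 0], [0, 0, 0], [0, 0, 0]], fingers=-1, force=70)

```text
clock: 6.2
position: [0.4199, -0.1435, 0.0134]
ee_rot: [179.8, -60.0, 125.2]
ft_force: [1.9, -1.7, 3.0]
width: 0.0551
```

```bash
python3 - <<'E'
from h import *
st(); c=look("s6",(180,240,120,100),6)
from cell import env
s=env.get_state(); R0=Ro.from_euler("xyz",s["ee_rot"],degrees=True).as_matrix()
print("up in tool",(R0.T@np.array([0,0,.1])/.5).round(3))
E
```

```text
t 6.2 q [ 39.3  71.1 -14.6  76.2 -10.1  88.9  67.8] p [ 0.4199 -0.1435  0.0134] rpy [179.8 -60.  125.2] F [ 1.9 -1.7  3. ] w 0.0551
up in tool [ 0.173  0.    -0.1  ]
```

View pics/s6.png

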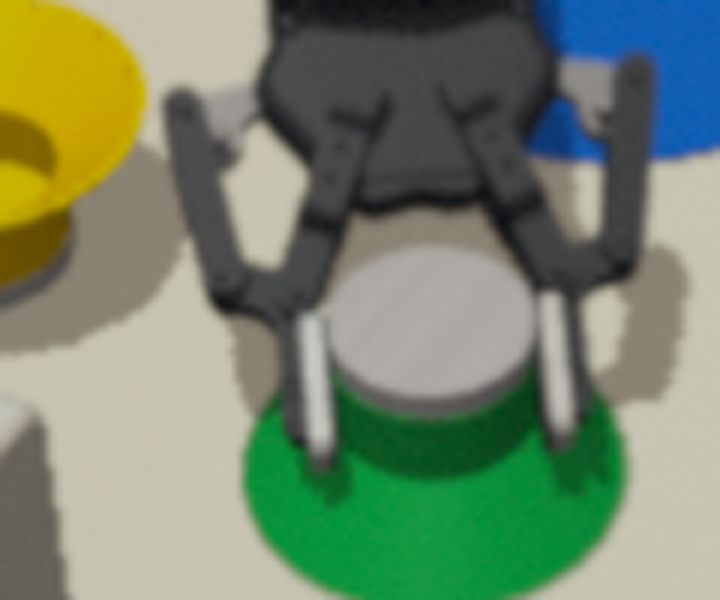

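It's gripped, at width 55 mm. Lifting straight up.

step_arm(linear=[[0.06, 0, -0.035], [0.15, 0, -0.087], [0.24, 0, -0.14], [0.24, 0, -0.14], [0.24, 0, -0.14]], delta_rot=[[0, 0, 0], [0, 0, 0], [0, 0, 0], [0, 0, 0], [0, 0, 0]])

```text
clock: 6.88
position: [0.4193, -0.1442, 0.151]
ee_rot: [-180.0, -60.0, 125.0]
ft_force: [-0.0, -0.7, -2.2]
width: 0.0546
```

```bash
python3 - <<'E'
from h import *
st(); c=look("s7",(0,0,560,420),1); 
from cell import env
# grasp centre kept at tool z=-.064 ; go above mat while turning to th=20
R=Rt(25,-52); plan(np.array([.51,-.36,.23])+R[:,2]*.064,R)
E
```

```text
t 6.875 q [ 40.   59.7 -15.7  78.5 -12.4  97.2  64.8] p [ 0.4193 -0.1442  0.151 ] rpy [-180.  -60.  125.] F [-0.  -0.7 -2.2] w 0.0546
lin [-0.164 -0.102 -0.372] rot [ 0.045 -0.781 -0.05 ] mm 209.44744701402007 deg 35.253104329986265
```

View pics/s7.png

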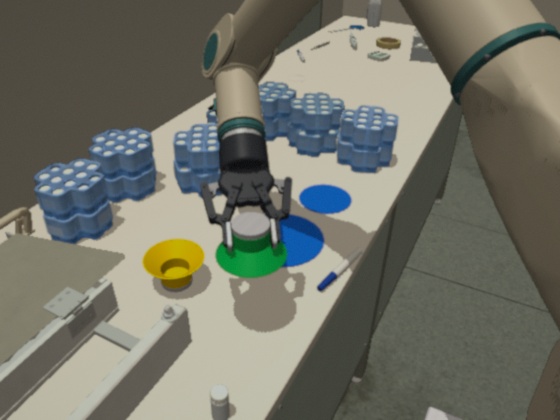

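The cup hangs in the grip, still mouth-down; force −2.2 N matches its weight. I'll carry it over the mat while turning.

step_arm(linear=[[-0.16, -0.1, -0.37], [-0.16, -0.1, -0.37], [-0.16, -0.1, -0.37], [-0.16, -0.1, -0.37], [-0.16, -0.1, -0.37]], delta_rot=[[0.04, -0.78, -0.05], [0.04, -0.78, -0.05], [0.04, -0.78, -0.05], [0.04, -0.78, -0.05], [0.04, -0.78, -0.05]])

```text
clock: 7.55
position: [0.4929, -0.336, 0.1739]
ee_rot: [179.8, -25.2, 127.9]
ft_force: [-0.0, 0.5, -3.5]
width: 0.0551
```

```bash
python3 - <<'E'
from h import *
st()
R=Rt(-18,-52); plan(np.array([.54,-.43,.19])+R[:,2]*.064,R)
E
```

```text
t 7.55 q [ 41.6  48.9 -11.6  70.8   0.1  84.7  69.9] p [ 0.4929 -0.336   0.1739] rpy [179.8 -25.2 127.9] F [-0.   0.5 -3.5] w 0.0551
lin [-0.261 -0.041 -0.024] rot [ 0.005 -0.959 -0.003] mm 132.41440164523456 deg 43.17133920799102
```

step_arm(linear=[[-0.26, -0.04, -0.02], [-0.26, -0.04, -0.02], [-0.26, -0.04, -0.02], [-0.26, -0.04, -0.02], [-0.26, -0.04, -0.02], [-0.26, -0.04, -0.02]], delta_rot=[[0, -0.99, 0], [0, -0.99, 0], [0, -0.99, 0], [0, -0.99, 0], [0, -0.99, 0], [0, -0.99, 0]])

```text
clock: 8.3
position: [0.5506, -0.4407, 0.1252]
ee_rot: [179.9, 19.0, 127.9]
ft_force: [-0.1, 0.2, -2.1]
width: 0.0548
```

```bash
python3 - <<'E'
from h import *
st(); c=look("s8",(140,100,240,200),3); pickle.dump(c,open("s8.pkl","wb")); look("t8",(180,120,260,160),3,"top"); look("w8",(0,0,560,420),1,"wrist")
E
```

```text
t 8.3 q [ 32.9  37.6   0.5 102.9  15.1  22.2  58.1] p [ 0.5506 -0.4407  0.1252] rpy [179.9  19.  127.9] F [-0.1  0.2 -2.1] w 0.0548
```

View pics/s8.png

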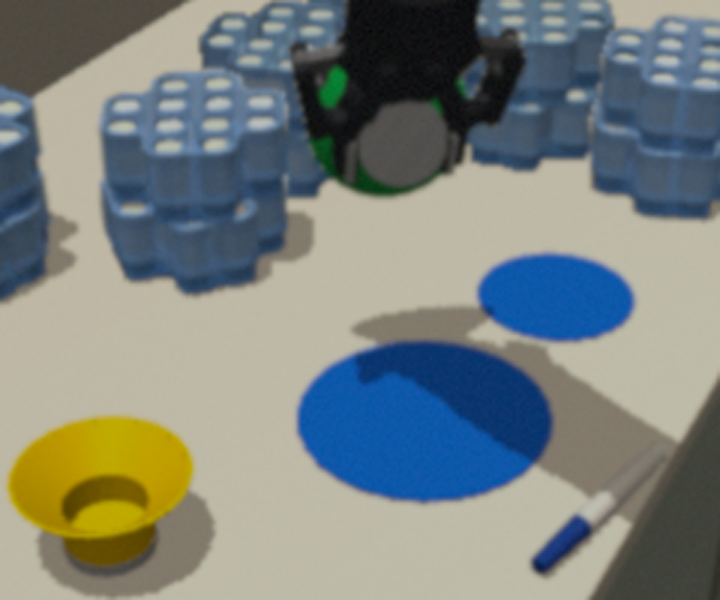

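View pics/w8.png

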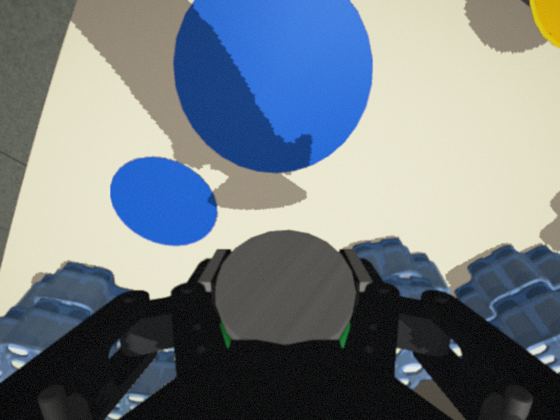

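The cup is turned 79°, with its foot facing the robot and its mouth pointing outward and slightly down. Next I'll check where the foot is, by forward kinematics and by the scene image, before lowering.

```bash
cat >> h.py <<'E'
def footnow(s):
    Rg=Ro.from_euler("xyz",[179.9,-60.1,125.2],degrees=True).as_matrix(); ft=Rg.T@(np.array([.4526,-.1888,.056])-np.array([.4197,-.1433,.0133])); at=Rg.T@np.array([0,0,-1.])
    R0=Ro.from_euler("xyz",s["ee_rot"],degrees=True).as_matrix()
    return s["position"]+R0@ft, R0@at, R0
E
python3 - <<'E'
from h import *
from cell import env
s=env.get_state(); f,a,R0=footnow(s); st()
print("foot",f,"axis",a)
c=pickle.load(open("s8.pkl","rb"))
print(cv2.projectPoints(f[None],cv2.Rodrigues(c["R"])[0],c["t"],c["mtx"],c["dist"])[0])
u=a[:2]/np.linalg.norm(a[:2]); tgt=np.r_[np.array([.503,-.394])+.043*u, .056*-a[2]+.054*np.hypot(*a[:2])+.003+.003]
print("tgt",tgt,"lin",(R0.T@(tgt-f)/.5).round(3), "up .1:",(R0.T@[0,0,.2]).round(3))
E
```

```text
t 8.45 q [ 33.1  37.6   0.5 102.4  15.1  22.1  58.1] p [ 0.5535 -0.4451  0.128 ] rpy [179.7  19.5 127.8] F [ 0.2  0.1 -0.8] w 0.0547
foot [ 0.53438962 -0.4197084   0.19092011] axis [ 0.60347646 -0.77649421 -0.18130887]
[[[273.47114734 144.09385384]]]
tgt [ 0.52938682 -0.42795196  0.06925831] lin [ 0.075 -0.019  0.232] up .1: [-0.067  0.001 -0.189]
```

step_arm(linear=[[0.03, -0.01, 0.09], [0.065, -0.019, 0.185], [0.065, -0.019, 0.185], [0.065, -0.019, 0.185]], delta_rot=[[0, 0, 0], [0, 0, 0], [0, 0, 0], [0, 0, 0]])

```text
clock: 8.95
position: [0.5448, -0.4517, 0.0285]
ee_rot: [179.8, 19.4, 127.7]
ft_force: [-0.4, -0.1, -1.9]
width: 0.0551
```

```bash
python3 - <<'E'
from h import *
from cell import env
s=env.get_state(); f,a,R0=footnow(s); st(); print("foot",f)
c=look("s9",(200,150,130,110),6); pickle.dump(c,open("s9.pkl","wb"))
pr=lambda P:cv2.projectPoints(np.array(P),cv2.Rodrigues(c["R"])[0],c["t"],c["mtx"],c["dist"])[0][:,0]
v=np.cross(a,[0,0,1]);v/=np.linalg.norm(v);w=np.cross(v,a)
t=np.linspace(0,2*np.pi,9)[:-1]
im=cv2.imread("pics/s9.png")
for r,d,col in ((.028,0,(0,0,255)),(.054,.056,(255,0,255))):
    for p in pr([f+d*a+r*(np.cos(x)*v+np.sin(x)*w) for x in np.linspace(0,2*np.pi,17)[:-1]]): cv2.circle(im,tuple(int(q) for q in (p-[200,150]+.5)*6),3,col,-1)
cv2.imwrite("pics/s9b.png",im)
E
```

```text
t 8.95 q [ 37.6  46.1  -5.1 105.5  43.8  13.5  30.9] p [ 0.5448 -0.4517  0.0285] rpy [179.8  19.4 127.7] F [-0.4 -0.1 -1.9] w 0.0551
foot [ 0.52584024 -0.42626287  0.09155205]
```

View pics/s9b.png

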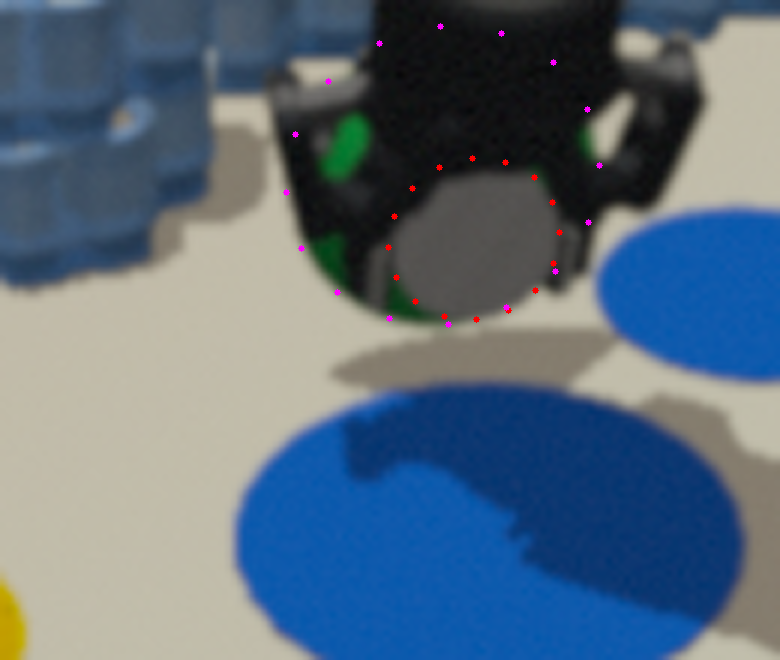

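The projected foot and rim rings match the picture, so the pose model is good. Joint 6 is close to its lower limit, so I'll lower the last 22 mm gently.

```bash
python3 - <<'E'
from h import *
from cell import env
s=env.get_state(); f,a,R0=footnow(s)
print((R0.T@(np.array([.529,-.428,.069])-f)/.5).round(3),(R0.T@[0,0,.2]).round(3))
E
```

```text
[0.011 0.002 0.047] [-0.067  0.001 -0.189]
```

step_arm(linear=[[0.005, 0.001, 0.022], [0.011, 0.002, 0.045], [0.011, 0.002, 0.045], [0.011, 0.002, 0.045]], delta_rot=[[0, 0, 0], [0, 0, 0], [0, 0, 0], [0, 0, 0]])

```text
clock: 9.5
position: [0.5495, -0.453, 0.0093]
ee_rot: [179.7, 19.7, 127.8]
ft_force: [-0.4, -0.5, -1.7]
width: 0.0547
```

```bash
python3 - <<'E'
from h import *
from cell import env
s=env.get_state(); f,a,R0=footnow(s); st(); print("foot",f,a, "need z", -.056*a[2]+.054*np.hypot(*a[:2])+.003)
c=look("s10",(200,150,130,110),6); look("t10",(220,160,160,120),4,"top")
print((R0.T@[0,0,.2]).round(3))
E
```

```text
t 9.5 q [ 38.9  48.2  -7.5 105.3  56.   13.4  19.3] p [ 0.5495 -0.453   0.0093] rpy [179.7  19.7 127.8] F [-0.4 -0.5 -1.7] w 0.0547
foot [ 0.53015197 -0.42739448  0.0721645 ] [ 0.60393486 -0.7771349  -0.17698594] need z 0.06605873503404722
[-0.067  0.001 -0.188]
```

View pics/s10.png

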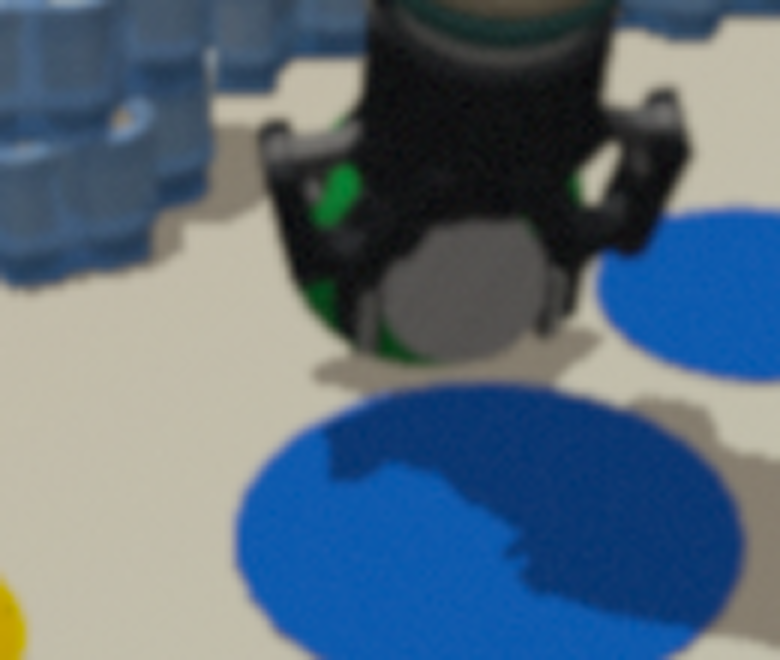

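The pose is good, with a gap of about 6 mm. I'll go down 4 mm more, then let go and lift clear at once.

step_arm(linear=[[0.003, 0, 0.009], [0.003, 0, 0.009]], delta_rot=[[0, 0, 0], [0, 0, 0]])

```text
clock: 9.85
position: [0.5488, -0.4525, 0.0037]
ee_rot: [179.7, 19.6, 127.8]
ft_force: [-0.0, 0.1, -2.4]
width: 0.055
```

step_arm(linear=[[0, 0, 0], [-0.03, 0, -0.08], [-0.07, 0, -0.195], [-0.1, 0, -0.28], [-0.1, 0, -0.28], [-0.1, 0, -0.28]], delta_rot=[[0, 0, 0], [0, 0, 0], [0, 0, 0], [0, 0, 0], [0, 0, 0], [0, 0, 0]], fingers=1)

```text
clock: 10.6
position: [0.5477, -0.4531, 0.1519]
ee_rot: [179.8, 19.6, 127.8]
ft_force: [0.1, -0.4, -0.5]
width: 0.085
```

```bash
python3 - <<'E'
from h import *
st(); c=look("s11",(0,0,560,420),1); look("t11",(0,0,560,420),1,"top"); st()
E
```

```text
t 10.6 q [ 51.4  37.9 -27.2 101.   45.1  33.   33.7] p [ 0.5477 -0.4531  0.1519] rpy [179.8  19.6 127.8] F [ 0.1 -0.4 -0.5] w 0.085
t 10.7 q [ 51.3  38.  -27.2 101.   45.1  33.   33.7] p [ 0.5473 -0.4525  0.1505] rpy [179.8  19.5 127.8] F [0.2 1.1 0.4] w 0.0856
```

View pics/s11.png

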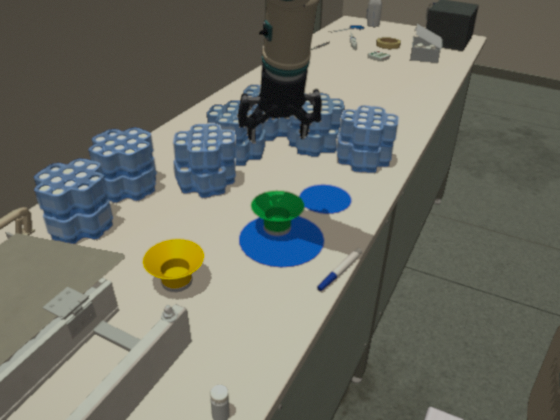

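The green cup stands mouth-up on the mat at (277,215). I'll back off a little, let it settle, and measure.

step_arm(linear=[[-0.02, 0, -0.06], [-0.02, 0, -0.06], [-0.02, 0, -0.06], [-0.02, 0, -0.06], [-0.02, 0, -0.06], [-0.02, 0, -0.06], [-0.02, 0, -0.06], [-0.02, 0, -0.06]], delta_rot=[[0, 0, 0], [0, 0, 0], [0, 0, 0], [0, 0, 0], [0, 0, 0], [0, 0, 0], [0, 0, 0], [0, 0, 0]])

```text
clock: 11.7
position: [0.5478, -0.4525, 0.1837]
ee_rot: [179.7, 19.6, 127.8]
ft_force: [-0.8, -0.6, -0.6]
width: 0.0854
```

```bash
python3 - <<'E'
from h import *
st(); c=look("s12",(210,170,140,110),5); t=look("t12",(180,120,180,140),4,"top")
for n,k in (("s",c),("t",t)):
    for nm,lo,hi,z in (("green",(45,120,20),(85,255,255),.059),("yellow",(18,150,60),(32,255,255),.056)):
        for b in blobs(k,lo,hi): print(n,nm,b.min(0),b.max(0),circ(ray(k,cv2.convexHull(b)[:,0],z)))
E
```

```text
t 11.7 q [ 53.   35.9 -29.8  99.3  42.3  36.7  36.7] p [ 0.5478 -0.4525  0.1837] rpy [179.7  19.6 127.8] F [-0.8 -0.6 -0.6] w 0.0854
s green [252 191] [303 231] (array([ 0.52057991, -0.40493048]), np.float64(0.12145297441994209))
s yellow [143 239] [203 288] (array([ 0.60517528, -0.19053288]), np.float64(0.11581649844653753))
t green [307 213] [326 230] (array([ 0.49298153, -0.44504775]), np.float64(0.03886096344071379))
t yellow [175 141] [216 180] (array([ 0.61351552, -0.19820667]), np.float64(0.09925220724538002))
```

View pics/s12.png

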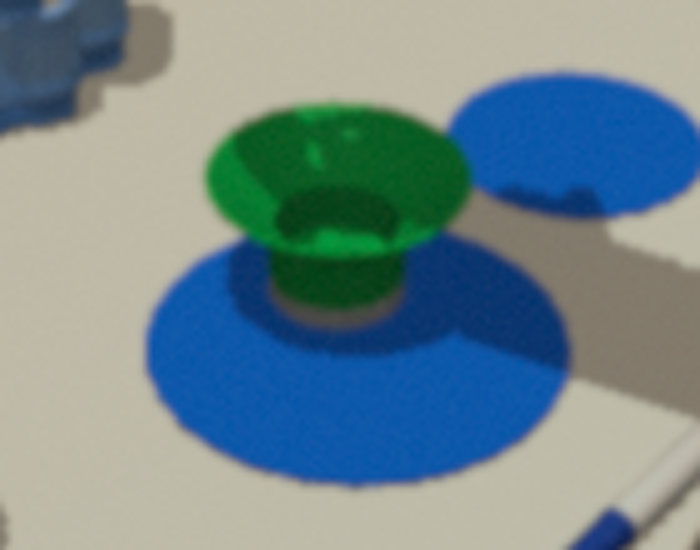

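View pics/t12.png

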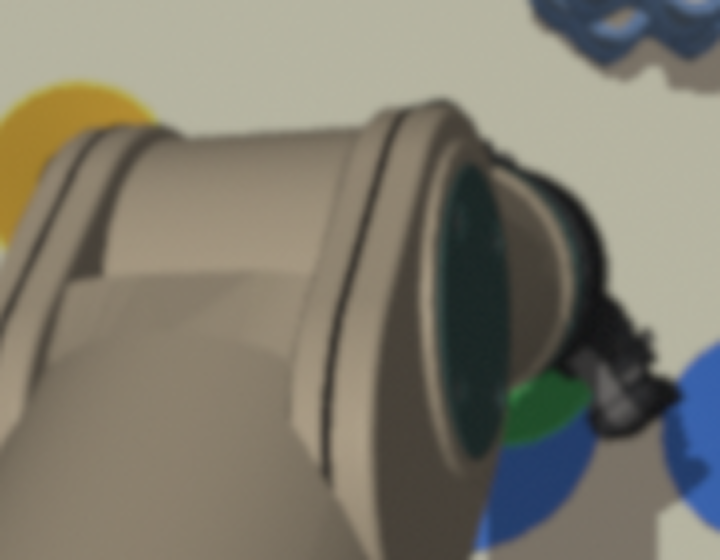

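```bash
python3 - <<'E'
from h import *
from cell import viewer
c=viewer.capture("scene"); m=np.array([.503,-.394])
rim=ray(c,[(210+339/5,170+180/5)],.059)[0]; lo=ray(c,[(210+337/5,170+328/5)],.003)[0]
o=(-c["R"].T@c["t"])[:2]; d=lo[:2]-o; d/=np.linalg.norm(d)
f=lo[:2]+.028*d
print("rim ctr",rim,"foot",f,"off mat",np.linalg.norm(f-m),np.linalg.norm(rim[:2]-m))
sid=ray(c,[(210+269/5,170+290/5),(210+406/5,170+290/5)],.003); print(sid, np.linalg.norm(sid[0]-sid[1]), np.linalg.norm(sid[:,:2].mean(0)-m))
E
```

```text
rim ctr [ 0.52276116 -0.41766139  0.059     ] foot [ 0.52523349 -0.42267886] off mat 0.03628781127428525 0.030827987092009467
[[ 0.54836661 -0.40684927  0.003     ]
 [ 0.49938605 -0.43306755  0.003     ]] 0.05555622114179371 0.033311563669561776
```

The foot centre is about 33 mm from the mat centre, so its outer edge reaches about 61 mm, inside the 85 mm mat radius. The rim centre lies above the foot to within measuring error. The yellow cup hasn't moved and the arm is clear, so I'm handing in.

```bash
python3 - <<'E'
from cell import hand_in
print(hand_in())
E
```

```text
the job is handed in; nothing more can be done
None
```

The green cup is standing mouth-up with its whole foot on the large blue mat, and the job is handed in at about 12 s of the 40 s allowed. I gripped it across the cylinder near the foot with the fingers tilted about 60°, turned it 79° over the mat, lowered the rim to within about 2 mm and let go. It rocked up onto its foot.

**Last checks**
- **Position on the mat:** the foot centre is 33–36 mm from the mat centre, so there is about 20 mm of mat to spare all round. These figures come from the scene camera only, because the arm blocked the top view.
- **Upright and still:** the rim centre lies above the foot to within about 6 mm. The cup stood the same in the pictures taken at release and about a second later.
- **Yellow cup:** unmoved to within 1 mm.
- **Robot:** gripper open and clear; the wrist force readings stayed at a few newtons.

**What disagreed**
- **Fingertips:** three camera views put the open fingertips about 47 mm behind the reported TCP, where about 13 mm was stated. I placed the grasp by the pictures instead.
- **Landing spot:** the cup came to rest only about 5 mm from below where the foot was held, not the 42 mm described. That is why it is off the mat's centre, but still fully on it.
- **Joint 6:** it came within 0.1–0.2° of its lower limit (13.4–13.5° against 13.31°) while lowering, in every reading I took.

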